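Seat the loose head of a banding wheel

TASK

The round metal head of the banding wheel has been left perched on top of its square spindle with the square hole turned out of line. Without lifting it off, turn the head round gently until it drops onto the square, and only then press down on its middle until it snaps all the way home, and keep a firm press on it for a good second to make sure it goes no further. Use feel rather than force (never more than about 60 N on the head) and leave the other things on the bench where they are.

Things in the scene. Friction and masses are not known exactly. Their poses are not given: they have to be found in the camera images.
- head: Loose head of the banding wheel (potter's hand turntable), bare aluminium, about 0.45 kg: flat disc 180 mm across, 10 mm thick, on a 70 mm square hub. Origin on its axis at the hub's underside, z up; disc underside 26 mm and flat top 36 mm above it. It rocks up to 2 degrees. Origin above the bench: 108 mm perched, about 102 mm once dropped onto the square and its sprung catches, 85 mm fully home.
- bore (a point): Middle of the hub's underside (the head's origin): the mouth of a 42 mm square hole, sides parallel to the head's x and y axes. A round stem in its middle stays in the hollow spindle and keeps the head centred while it is turned. The bore fits at any of four angles, with about 3 degrees of play.
- head_top (a point): Middle of the disc's flat top, the place to press: 36 mm above the head's origin (144 mm above the bench when perched, 121 mm when home).
- pin_a (a point): Centre of the top end of one of two round steel pins standing on the disc, 12 mm thick, 26 mm tall, 65 mm from the axis; this one on the head's +x side. Good for pushing the head round: perched, it takes less than 3 N at a pin.
- pin_b (a point): Same for the other pin, on the head's -x side. Once the head has dropped onto the square it will not turn further and the push at a pin rises at once.
- base: Dark iron base of the banding wheel, fixed to the bench: round foot 170 mm across and a column. Origin at the centre of the foot on the bench, z up along the wheel's axis. Its yaw tells nothing of the spindle's angle.
- shoulder (a point): Centre of the flat round shoulder (84 mm across) on top of the base's column, 85 mm above the bench, where the hub's underside must end. The hidden catches first hold the hub about 17 mm above it; 8 to 18 N on the middle of the head (this varies) pushes past them, the head snaps down and stays held.
- spindle_top (a point): Centre of the top of the spindle, 108 mm above the bench: a steel shaft 40 mm square, 23 mm tall above the shoulder, locked, so it never turns. Its angle is not measured and differs each time: it must be felt. A quarter turn of the head, either way, is bound to find it.
- cup: Terracotta cup, 72 mm across, 65 mm tall, close beside the wheel's foot; origin under its centre. A bystander: leave it alone.
- rib: Wooden spatula 190 mm long, lying on the bench close beside the wheel's foot along its own x; origin near its middle. A bystander: leave it alone.
- bowl: Steel bowl, 150 mm across, 60 mm tall; origin under its centre. A bystander: leave it alone.
- gourd: White plaster gourd, 100 mm across, 130 mm tall; origin under its centre. A bystander: leave it alone.
- pumpkin: White ceramic pumpkin, 132 mm across, 85 mm tall; origin under its centre. A bystander: leave it alone.
- tub: Clear plastic tub without lid, 150 x 210 x 55 mm; origin under its centre. A bystander: leave it alone.
- jar: White jar with wooden cap, 76 mm across, 110 mm tall; origin under its centre. A bystander: leave it alone.
There are look-alikes about, which are no part of the job. What is shaped like the head but blue or red is not meant.

How it is judged (in metres and radians):
On the way, in this order (a step that is already met when the one before it is completed fails the run):
1. the head has been turned until it dropped onto the square spindle (origin less than 104.5 mm above the foot) (z of head in the frame of base below 0.1045 m and angle between head's own z axis and vertical below 0.08 rad), for 0.1 s.
2. the head is down on the shoulder (within 3 mm) while the fingers press on it with more than 8 N, for 0.4 s (z of head in the frame of base below 0.088 m and angle between head's own z axis and vertical below 0.04 rad and horizontal distance between head and base below 0.004 m and contact force between the fingers and head above 8 N), for 0.4 s.
At the end, for the whole second after the job is handed in: The head is fully home on the base's shoulder (its origin less than 88 mm above the bottom of the foot), level within 2.3 degrees, centred within 4 mm and at rest (z of head in the frame of base below 0.088 m and angle between head's own z axis and vertical below 0.04 rad and horizontal distance between head and base below 0.004 m and linear speed of head below 0.02 m/s); the robot touches nothing.
It fails at once if the head was forced: more than 60 N on it from the robot (contact force between any of the fingers, the arm and head above 60 N).
It fails at once if the head was lifted off (more than 15 mm above its perch) (z of head in the frame of base above 0.123 m).
It fails at once if a bystander was moved by more than 30 mm (distance of any of cup, rib, bowl, gourd, pumpkin, tub, jar from where it was at the start of the episode above 0.03 m).
It also fails if it takes over 61 s, if anything falls off the work surface, if the arm or the gripper's body presses on something with over 40 N, if the wrist force passes 120 N, or if a joint passes its speed limit or range.

ROBOT

A 7-joint arm with a two-finger parallel gripper is mounted at the origin on the work surface. World frame = base frame: x ahead of the robot, y to its left, z up, the work surface at z = 0. Lengths are in m, angles in degrees, forces in N, time in s.
With the tool pointing down it reaches from about 0.425 to 0.8 m from the base axis. Payload 8.3 kg.
Tool frame: the origin (TCP) lies on the centre line of the jaws, within the pads' length; the fingertips stand 11 mm ahead of it and the grasp point (between the pads) lies 8 mm behind it; z points along the fingers, y is the line along which they close (so a half turn about z gives the same grasp; the last joint's range is limited). The gripper opens to 85 mm and grips with 20 to 120 N. Pads are 22 mm wide; open, the fingers measure 114 mm over their backs; the gripper's body (76 mm by 85 mm) begins 54 mm behind the grasp point. The pads swing forward as they close: fully open they stand 13 mm farther back than shut.
Start: joints at [73.001, 21.967, 0.94, 78.501, -0.361, 79.538, -2.664], TCP at [0.145, -0.608, 0.242] pointing down, gripper open.
Joint ranges: [-169.22, 169.22], [-14.56, 117.87], [-87.37, 89.26], [10.42, 133.3], [-82.24, 262.24], [0.94, 117.77], [-172.7, 172.7]. Speed limits (degrees/s): [136.94, 136.94, 172.46, 172.46, 180, 180, 180].

INTERFACE

Orientations are given as a 3x3 rotation matrix whose columns are the frame's x, y, z axes.
In Python, from plant import get_obs, cams, order gives the robot as it stands.
- The arm moves only by the tool send_rows, never from a script. Its argument "rows" is a list of rows, each a list of 5 numbers: the shift along the world's x, y, z scaled (see below), then the turn about the world's z scaled (see below), then the opening, from -1 (shut) to 1 (fully open). In form: [[x, y, z, spin, gripper], ...]. A call has 1 to 12 rows; each row is the pose to reach, as a shift and turn from the pose commanded when the call began; what a row does not reach only later rows make up. The controller multiplies each number of a shift by 0.5 m and each number of a turn by 60 degrees. A row lasts 1/8 s, in which the tool goes at most 62.5 mm and 10.7 degrees, less where a joint would pass 70% of its speed; a pose out of reach is approached as far as the arm can. A call with a number of a shift or a turn outside -1 to 1 is refused whole. A call with a gripper value outside its range is refused whole. The fingers move at their own pace and stop on an object; "newtons" is the grip in N (left out, the last holds). Time passes only in rows, so rows that repeat a pose let the fingers close. It gives the time, the measured TCP pose, the force, the opening and the grip force at its end, in the units of the state.
- get_obs(): the state, without advancing time (a new reading comes with each control period).
- cams.camera(name): name is "scene" or "top" or "wrist"; returns the picture (400x640x3 uint8, red, green, blue); there is no depth.
- cams.camera_model(name): a dict with "intrinsics" (3x3 intrinsics, pixels), "R" (3x3) and "t" (3): a world point X has camera coordinates R X + t; the wrist camera has in their place "T_tool_cam" (4x4, takes a point from camera to tool coordinates, whose origin is the TCP and whose axes are the flange's). Camera axes: x right, y down, z forward; pixel columns grow to the right and rows downward; lengths in m; the calibration is good to about 2 mm. A picture is of the moment at which its call begins: read the wrist's pose just before it. camera_model takes no time and is no camera call.
- order.close_job(): hands the job in; it is judged then, once.
The state is a dict: "clock": time; "joints": joint angles; "joint_velocities": joint speeds; "joint_torque": joint torques, N m; "position": TCP position; "tool_rot": TCP orientation; "force": force on the tool from outside, world axes, zero at the start; "ft_torque": the same for the moment, N m; "finger_gap": opening from 0.0 (shut) to 1.0 (fully open); "finger_force": force on a finger pad.
Only numpy, scipy, OpenCV 4.12 (cv2) and the standard library are available. Lean on these libraries where they do the work, as an engineer would, in place of code of your own. Each camera call takes 0.05 s, during which the arm holds its last target. There are 200 camera calls.

## Working session

There is one attempt and no reset: what is moved stays moved. The work goes in short steps, Python scripts to look and compute and a tool call to move; the robot and the scene stay as the last step left them, time stands still between calls to the robot, and variables do not carry over. Pictures are saved under pics/ and viewed, at most 10 in all, crops included, and the job is handed in when it is done.

Besides the shell and the picture viewer there is one more tool, called after "Request:" as name([rows], argument=value, ...), one row to a line, values as JSON. send_rows: Moves the arm, as the interface text tells. Its arguments: {"type":"object","properties":{"rows":{"type":"array"},"newtons":{"type":"number"}},"required":["rows"]}

```bash
mkdir -p pics; cat > h.py <<'E'
from plant import get_obs,cams,order
import numpy as np,cv2
def pix(name,X):
    m=cams.camera_model(name);c=m["R"]@np.array(X)+m["t"];p=np.array(m["intrinsics"])@c;return p[:2]/p[2]
def ray(name,u,v,z):
    m=cams.camera_model(name);R=np.array(m["R"]);t=np.array(m["t"]).ravel()
    d=R.T@np.linalg.solve(np.array(m["intrinsics"]),[u,v,1]);o=-R.T@t
    return o+d*(z-o[2])/d[2]
E
python3 - <<'E'
from h import *
for n in("top","scene"):
    cv2.imwrite(f"pics/{n}0.png",cams.camera(n)[:,:,::-1])
o=get_obs();print(o["clock"],o["position"],o["force"],o["tool_rot"])
E
```

```text
0.1 [ 0.14472676 -0.60756829  0.24139803] [-0.45097694 -0.79579025  0.66812602] [[ 9.72776034e-01  2.31746842e-01 -4.34797021e-04]
 [ 2.31747248e-01 -9.72774585e-01  1.67949094e-03]
 [-3.37427696e-05 -1.73453155e-03 -9.99998495e-01]]
```

View pics/top0.png

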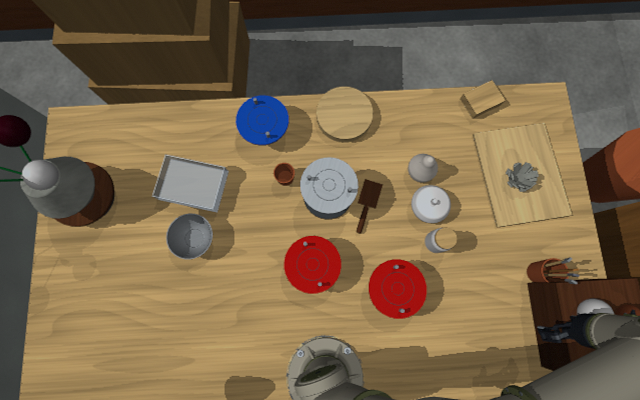

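View pics/scene0.png

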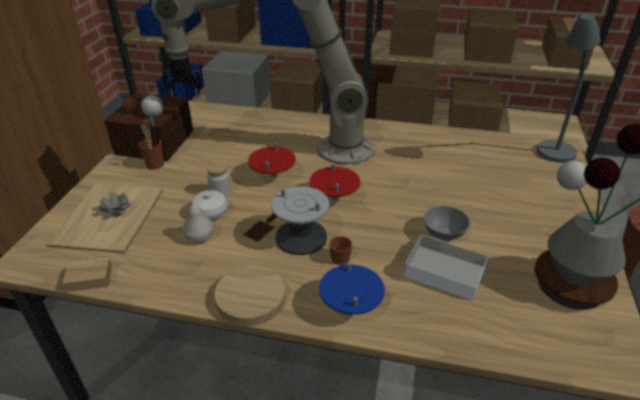

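The top view shows the bare-metal head at about (329,184), the cup at (285,174) and the rib at (367,205). The red and blue discs are look-alikes. Next I'll enlarge the head.

```bash
python3 - <<'E'
from h import *
a=cv2.imread("pics/top0.png")[145:225,285:385];b=cv2.imread("pics/scene0.png")[180:260,255:355]
r=lambda i:cv2.resize(i,None,fx=4,fy=4,interpolation=cv2.INTER_CUBIC)
cv2.imwrite("pics/c0.png",np.hstack([r(a),r(b)]))
c=ray("top",329,184,.144);print(c,ray("top",343,188,.144))
print("cup",ray("top",285,173,.065),"rib",ray("top",371,192,0),ray("top",361,232,0))
for P in [c]: print(pix("scene",P))
print(pix("top",c+[.09,0,0]),pix("top",c+[0,.09,0]))
E
```

```text
[ 0.5821443  -0.04553606  0.144     ] [ 0.56706219 -0.0878252   0.144     ]
cup [0.64840486 0.09395345 0.065     ] rib [ 0.58310508 -0.19627006  0.        ] [ 0.44623157 -0.15050111  0.        ]
[299.07404302 202.88109033]
[327.20256272 156.28058081] [299.88481227 185.55236289]
```

View pics/c0.png

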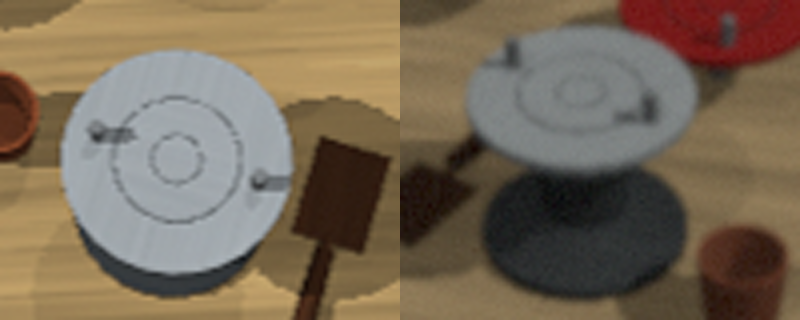

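The head's centre sits at crop (177,159), with the pin tops at (96,130) and (259,180). The pins point almost straight at the camera.

```bash
python3 - <<'E'
from h import *
f=lambda x,y:(285+(x+.5)/4-.5,145+(y+.5)/4-.5)
c=ray("top",*f(177,160),.144)
print("c",c)
g=lambda x,y:(255+(x+.5)/4-.5,180+(y+.5)/4-.5)
print("scene c",ray("scene",*g(581,92),.144))
for p in[(96,130),(259,180)]:
    P=ray("top",*f(*p),.170);d=P-c;print(P,np.hypot(*d[:2]),np.degrees(np.arctan2(d[1],d[0])))
for p in[(513,43),(650,98)]:
    P=ray("scene",*g(*p),.170);d=P-c;print("s",P,np.hypot(*d[:2]),np.degrees(np.arctan2(d[1],d[0])))
print(cams.camera_model("wrist"))
E
```

```text
c [ 0.58017601 -0.04502571  0.144     ]
scene c [0.51374341 0.26028927 0.144     ]
[0.60024321 0.01609036 0.17      ] 0.06432625251397206 71.82263049092431
[ 0.55454778 -0.10434862  0.17      ] 0.06462208507516574 -113.36494228188234
s [0.49654187 0.2033916  0.17      ] 0.262117972637554 108.60673003422332
s [0.54480838 0.31251338 0.17      ] 0.3592841138499978 95.64929885843885
{'intrinsics': array([[290.39000723,   0.        , 315.62280897],
       [  0.        , 290.39000723, 204.44070834],
       [  0.        ,   0.        ,   1.        ]]), 'T_tool_cam': array([[ 5.95347491e-04, -9.57485643e-01, -2.88480308e-01,
         7.16974296e-02],
       [ 9.99999772e-01,  4.78326410e-04,  4.76138860e-04,
         5.59587244e-04],
       [-3.17908373e-04, -2.88480526e-01,  9.57485710e-01,
        -1.30899110e-01],
       [ 0.00000000e+00,  0.00000000e+00,  0.00000000e+00,
         1.00000000e+00]])}
```

The two sources agree: pin radii come out at 64.3 and 64.6 mm, and the centre is about (0.579, -0.045). I'll go above the near pin at -111°, with the jaws closing along the tangent.

Request:
send_rows([
  [0.1,0.12,0,0.1,-0.2],
  [0.2,0.24,0,0.25,-0.2],
  [0.3,0.36,0,0.4,-0.2],
  [0.4,0.48,0,0.5,-0.2],
  [0.5,0.6,0,0.6,-0.2],
  [0.6,0.72,0,0.7,-0.2],
  [0.7,0.84,0,0.8,-0.2],
  [0.78,0.94,-0.02,0.9,-0.2],
  [0.82,1.0,-0.03,0.927,-0.2],
  [0.82,1.0,-0.03,0.927,-0.2],
  [0.82,1.0,-0.03,0.927,-0.2],
  [0.82,1.0,-0.03,0.927,-0.2],
], newtons=30)

```text
clock: 1.6
position: [0.5553, -0.1054, 0.2265]
tool_rot: [[0.354, 0.935, -0.001], [0.935, -0.354, 0.002], [0.001, -0.002, -1.0]]
force: [0.3, -0.1, -0.0]
finger_gap: 0.401
finger_force: 0.0
```

```bash
python3 - <<'E'
from h import *
o=get_obs();R=o["tool_rot"];print({k:np.round(o[k],3) for k in("clock","position","joints","force","finger_gap")},np.degrees(np.arctan2(R[1][1],R[0][1])))
cv2.imwrite("pics/w1.png",cams.camera("wrist")[:,:,::-1])
E
```

```text
{'clock': np.float64(1.6), 'position': array([ 0.555, -0.105,  0.226]), 'joints': array([ 31.125,  17.549, -29.434,  88.476,   8.682,  76.352, -19.96 ]), 'force': array([ 0.278, -0.117, -0.018]), 'finger_gap': np.float64(0.401)} -20.730944822236197
```

View pics/w1.png

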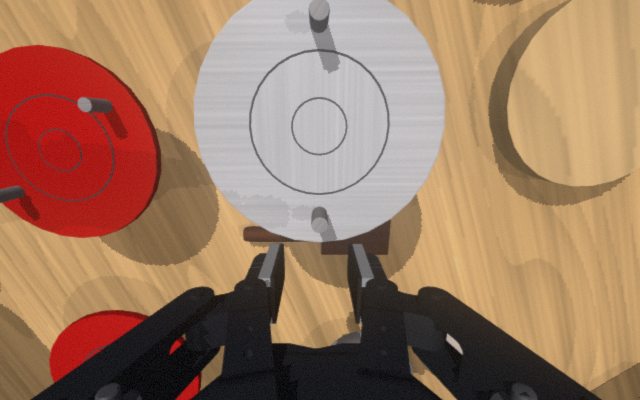

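The wrist view shows the near pin's top at (320,226), the far pin's at (318,19) and the ring centre at (319,126). The jaws are open either side of column 317.

```bash
python3 - <<'E'
from h import *
o=get_obs();m=cams.camera_model("wrist");T=m["T_tool_cam"];R=np.array(o["tool_rot"]);K=m["intrinsics"]
def w(u,v,z):
    d=R@T[:3,:3]@np.linalg.solve(K,[u,v,1]);s=o["position"]+R@T[:3,3];return s+d*(z-s[2])/d[2]
c=w(319,126,.144);print(c)
for p in[(320,226),(318,19)]:
    P=w(*p,.170);d=P-c;print(P,np.hypot(*d[:2]),np.degrees(np.arctan2(d[1],d[0])))
E
```

```text
[ 0.57920502 -0.04644322  0.144     ]
[ 0.55635361 -0.10823823  0.17      ] 0.06588483019960348 -110.2940739659238
[0.59933125 0.00924765 0.17      ] 0.05921602469314999 70.13054954873854
```

Request:
send_rows([
  [0.002,-0.002,-0.04,0,-0.2],
  [0.002,-0.002,-0.08,0,-0.2],
  [0.002,-0.002,-0.11,0,-0.2],
  [0.002,-0.002,-0.13,0,-0.2],
  [0.002,-0.002,-0.13,0,-0.2],
])

```text
clock: 2.28
position: [0.5554, -0.1094, 0.1618]
tool_rot: [[0.359, 0.933, -0.001], [0.933, -0.359, 0.0], [-0.0, -0.001, -1.0]]
force: [-0.1, -0.4, 0.6]
finger_gap: 0.403
finger_force: 0.0
```

```bash
python3 - <<'E'
import numpy as np
c=np.array([.579,-.0455]);r=.066
a0=np.radians(-110.5)
for d0,d1 in((0,16),(16,36),(36,56),(56,76),(76,96),(96,116)):
    f=lambda d:c+r*np.array([np.cos(a0+np.radians(d)),np.sin(a0+np.radians(d))])
    print(d0,[[*np.round((f(d)-f(d0))/.5,3),0,round((d-d0)/60,3),-.2] for d in np.arange(d0+2,d1+.1,2)])
E
```

```text
0 [[np.float64(0.004), np.float64(-0.002), 0, np.float64(0.033), -0.2], [np.float64(0.009), np.float64(-0.003), 0, np.float64(0.067), -0.2], [np.float64(0.013), np.float64(-0.004), 0, np.float64(0.1), -0.2], [np.float64(0.018), np.float64(-0.005), 0, np.float64(0.133), -0.2], [np.float64(0.022), np.float64(-0.006), 0, np.float64(0.167), -0.2], [np.float64(0.027), np.float64(-0.007), 0, np.float64(0.2), -0.2], [np.float64(0.031), np.float64(-0.008), 0, np.float64(0.233), -0.2], [np.float64(0.036), np.float64(-0.008), 0, np.float64(0.267), -0.2]]
16 [[np.float64(0.005), np.float64(-0.0), 0, np.float64(0.033), -0.2], [np.float64(0.009), np.float64(-0.0), 0, np.float64(0.067), -0.2], [np.float64(0.014), np.float64(-0.0), 0, np.float64(0.1), -0.2], [np.float64(0.018), np.float64(-0.0), 0, np.float64(0.133), -0.2], [np.float64(0.023), np.float64(0.0), 0, np.float64(0.167), -0.2], [np.float64(0.028), np.float64(0.001), 0, np.float64(0.2), -0.2], [np.float64(0.032), np.float64(0.001), 0, np.float64(0.233), -0.2], [np.float64(0.037), np.float64(0.002), 0, np.float64(0.267), -0.2], [np.float64
[... 2130 characters left out ...]
float64(0.333), -0.2]]
96 [[np.float64(0.001), np.float64(0.004), 0, np.float64(0.033), -0.2], [np.float64(0.002), np.float64(0.009), 0, np.float64(0.067), -0.2], [np.float64(0.003), np.float64(0.014), 0, np.float64(0.1), -0.2], [np.float64(0.003), np.float64(0.018), 0, np.float64(0.133), -0.2], [np.float64(0.004), np.float64(0.023), 0, np.float64(0.167), -0.2], [np.float64(0.004), np.float64(0.027), 0, np.float64(0.2), -0.2], [np.float64(0.004), np.float64(0.032), 0, np.float64(0.233), -0.2], [np.float64(0.004), np.float64(0.037), 0, np.float64(0.267), -0.2], [np.float64(0.004), np.float64(0.041), 0, np.float64(0.3), -0.2], [np.float64(0.004), np.float64(0.046), 0, np.float64(0.333), -0.2]]
```

Request:
send_rows([
  [0.004,-0.002,0,0.033,-0.2],
  [0.009,-0.003,0,0.067,-0.2],
  [0.013,-0.004,0,0.1,-0.2],
  [0.018,-0.005,0,0.133,-0.2],
  [0.022,-0.006,0,0.167,-0.2],
  [0.027,-0.006,0,0.2,-0.2],
  [0.027,-0.006,0,0.2,-0.2],
])

```text
clock: 3.15
position: [0.5695, -0.1119, 0.1622]
tool_rot: [[0.155, 0.988, -0.0], [0.988, -0.155, 0.0], [0.0, -0.0, -1.0]]
force: [-0.5, -0.1, 0.8]
finger_gap: 0.4
finger_force: 0.0
```

Request:
send_rows([
  [0.005,0,0,0.033,-0.2],
  [0.009,0,0,0.067,-0.2],
  [0.014,0,0,0.1,-0.2],
  [0.014,0,0,0.1,-0.2],
])

```text
clock: 3.65
position: [0.5766, -0.1119, 0.1622]
tool_rot: [[0.051, 0.999, 0.0], [0.999, -0.051, 0.0], [0.0, 0.0, -1.0]]
force: [0.0, 1.0, 0.5]
finger_gap: 0.396
finger_force: 0.0
```

Request:
send_rows([
  [0.005,0,0,0.033,-0.2],
  [0.009,0,0,0.067,-0.2],
  [0.014,0.001,0,0.1,-0.2],
  [0.018,0.001,0,0.133,-0.2],
  [0.018,0.001,0,0.133,-0.2],
])

```text
clock: 4.28
position: [0.5856, -0.1114, 0.1622]
tool_rot: [[-0.088, 0.996, 0.0], [0.996, 0.088, 0.0], [0.0, 0.0, -1.0]]
force: [-1.1, 0.1, -0.9]
finger_gap: 0.401
finger_force: 0.0
```

```bash
python3 - <<'E'
from h import *
cv2.imwrite("pics/w2.png",cams.camera("wrist")[:,:,::-1])
E
```

```text
(no output)
```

View pics/w2.png

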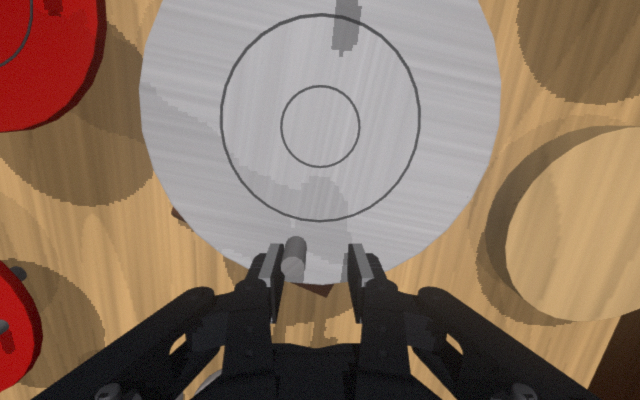

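The near pin, at (293,262), rests against the trailing (left) finger, so the head is turning with it. I'll carry on.

Request:
send_rows([
  [0.005,0,0,0.033,-0.2],
  [0.009,0.001,0,0.067,-0.2],
  [0.014,0.002,0,0.1,-0.2],
  [0.018,0.003,0,0.133,-0.2],
  [0.018,0.003,0,0.133,-0.2],
])

```text
clock: 4.95
position: [0.5945, -0.11, 0.1622]
tool_rot: [[-0.225, 0.974, -0.0], [0.974, 0.225, 0.0], [0.0, 0.0, -1.0]]
force: [0.4, -0.2, 0.8]
finger_gap: 0.403
finger_force: 0.1
```

Request:
send_rows([
  [0.0045,0.001,0,0.033,-0.2],
  [0.009,0.0025,0,0.067,-0.2],
  [0.0135,0.004,0,0.1,-0.2],
  [0.0175,0.0055,0,0.133,-0.2],
  [0.0175,0.0055,0,0.133,-0.2],
])

```text
clock: 5.58
position: [0.6027, -0.1074, 0.1621]
tool_rot: [[-0.358, 0.934, -0.001], [0.934, 0.358, -0.0], [0.0, -0.001, -1.0]]
force: [-4.2, -1.8, 1.2]
finger_gap: 0.399
finger_force: 1.9
```

Request:
send_rows([
  [0.003,0.001,0,0.02,-0.2],
  [0.006,0.0025,0,0.04,-0.2],
  [0.006,0.0025,0,0.04,-0.2],
])

```text
clock: 5.95
position: [0.604, -0.1069, 0.1616]
tool_rot: [[-0.396, 0.918, -0.005], [0.918, 0.396, -0.001], [0.001, -0.005, -1.0]]
force: [-11.0, -2.5, 3.3]
finger_gap: 0.395
finger_force: 5.5
```

```bash
python3 - <<'E'
from h import *
t=cams.camera("top")[:,:,::-1];s=cams.camera("scene")[:,:,::-1]
cv2.imwrite("pics/s3f.png",s)
r=lambda i:cv2.resize(i,None,fx=4,fy=4,interpolation=cv2.INTER_CUBIC)
cv2.imwrite("pics/c3.png",np.hstack([r(cv2.imread("pics/scene0.png")[180:260,255:355]),r(s[180:260,255:355])]))
E
```

```text
(no output)
```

View pics/c3.png

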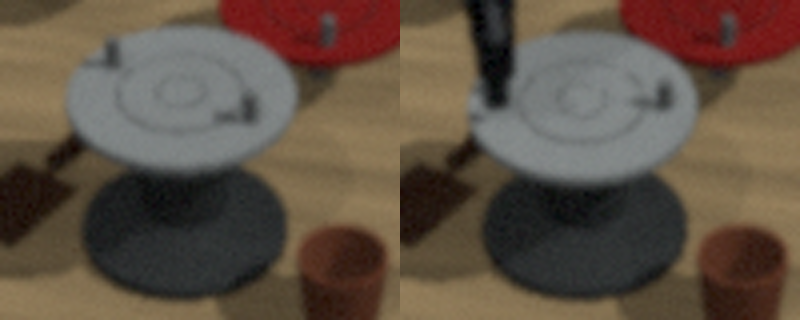

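The head has visibly sunk: its rim edge went from row 173 to row 183 in the crop, which fits a drop of about 6 mm. The push also jumped to 11 N, so it's on the square. I'll back off, rise, shut the jaws and go over the middle.

Request:
send_rows([
  [-0.01,-0.004,0,-0.04,-0.2],
  [-0.018,-0.007,0,-0.08,-0.2],
  [-0.018,-0.007,0.04,-0.08,-0.2],
  [-0.018,-0.007,0.09,-0.08,-0.2],
  [-0.018,-0.007,0.12,-0.08,-0.5],
  [-0.03,0.04,0.12,-0.08,-1],
  [-0.052,0.12,0.12,-0.08,-1],
  [-0.052,0.12,0.12,-0.08,-1],
  [-0.052,0.12,0.12,-0.08,-1],
  [-0.052,0.12,0.12,-0.08,-1],
])

```text
clock: 7.3
position: [0.58, -0.0467, 0.2218]
tool_rot: [[-0.317, 0.948, -0.001], [0.948, 0.317, -0.0], [0.0, -0.001, -1.0]]
force: [0.0, -0.8, 0.3]
finger_gap: -0.001
finger_force: 0.0
```

```bash
python3 - <<'E'
from h import *
o=get_obs();print(o["clock"],o["position"],o["force"],o["finger_gap"])
cv2.imwrite("pics/w4.png",cams.camera("wrist")[:,:,::-1])
E
```

```text
7.3 [ 0.57995554 -0.0466984   0.22176175] [ 0.04313663 -0.78068041  0.25231041] -0.0005485970986476925
```

View pics/w4.png

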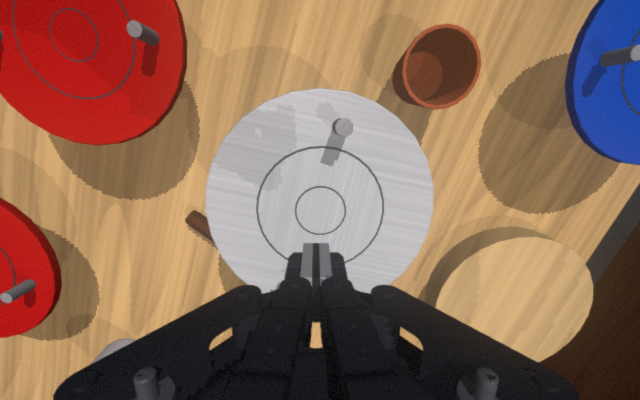

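The ring's centre is at (320,211), the jaws are shut and the disc is clear. I'll check its position and its apparent size.

```bash
python3 - <<'E'
from h import *
o=get_obs();m=cams.camera_model("wrist");T=m["T_tool_cam"];R=np.array(o["tool_rot"]);K=m["intrinsics"]
def w(u,v,z):
    d=R@T[:3,:3]@np.linalg.solve(K,[u,v,1]);s=o["position"]+R@T[:3,3];return s+d*(z-s[2])/d[2]
print(w(320,211,.138))
for z in(.144,.138,.132):print(z,np.linalg.norm(w(207,200,z)-w(433,200,z)))
E
```

```text
[ 0.58056181 -0.04347323  0.138     ]
0.144 0.16890088956829405
0.138 0.17375577869339834
0.132 0.17861066781850274
```

Request:
send_rows([
  [0,0.004,-0.05,0,-1],
  [0,0.004,-0.1,0,-1],
  [0,0.004,-0.13,0,-1],
  [0,0.004,-0.138,0,-1],
  [0,0.004,-0.142,0,-1],
  [0,0.004,-0.146,0,-1],
  [0,0.004,-0.146,0,-1],
])

```text
clock: 8.22
position: [0.5803, -0.0439, 0.1497]
tool_rot: [[-0.318, 0.948, 0.001], [0.948, 0.318, -0.0], [-0.0, 0.001, -1.0]]
force: [0.1, 0.1, 0.5]
finger_gap: -0.005
finger_force: 0.0
```

Request:
send_rows([
  [0,0,-0.003,0,-1],
  [0,0,-0.006,0,-1],
  [0,0,-0.006,0,-1],
])

```text
clock: 8.6
position: [0.5808, -0.0438, 0.1475]
tool_rot: [[-0.318, 0.948, 0.002], [0.948, 0.318, -0.0], [-0.001, 0.002, -1.0]]
force: [-1.4, -0.6, 6.8]
finger_gap: 0.005
finger_force: 3.4
```

Contact at about 0.148 puts the disc top near 0.137, which confirms the drop. Now I'll press in small steps.

Request:
send_rows([
  [0,0,-0.003,0,-1],
  [0,0,-0.006,0,-1],
  [0,0,-0.006,0,-1],
])

```text
clock: 8.98
position: [0.5812, -0.0438, 0.1461]
tool_rot: [[-0.318, 0.948, 0.003], [0.948, 0.318, -0.001], [-0.002, 0.003, -1.0]]
force: [-5.2, -0.3, 17.4]
finger_gap: 0.001
finger_force: 8.7
```

Request:
send_rows([
  [0,0,-0.003,0,-1],
  [0,0,-0.003,0,-1],
])

```text
clock: 9.22
position: [0.5812, -0.0439, 0.145]
tool_rot: [[-0.318, 0.948, 0.003], [0.948, 0.318, -0.001], [-0.002, 0.003, -1.0]]
force: [-5.9, -0.2, 18.6]
finger_gap: 0.002
finger_force: 9.3
```

Request:
send_rows([
  [0,0,-0.003,0,-1],
  [0,0,-0.006,0,-1],
  [0,0,-0.006,0,-1],
])

```text
clock: 9.6
position: [0.5801, -0.044, 0.1388]
tool_rot: [[-0.318, 0.948, 0.0], [0.948, 0.318, -0.0], [-0.0, 0.0, -1.0]]
force: [0.6, -0.0, 0.3]
finger_gap: -0.001
finger_force: 0.0
```

The head snapped away from under the tip. I'll follow it down toward TCP 0.132.

Request:
send_rows([
  [0,0,-0.004,0,-1],
  [0,0,-0.008,0,-1],
  [0,0,-0.012,0,-1],
  [0,0,-0.015,0,-1],
  [0,0,-0.015,0,-1],
])

```text
clock: 10.22
position: [0.5801, -0.0439, 0.1322]
tool_rot: [[-0.318, 0.948, 0.0], [0.948, 0.318, -0.0], [-0.0, -0.0, -1.0]]
force: [-3.7, -0.9, 8.3]
finger_gap: -0.003
finger_force: 4.3
```

Request:
send_rows([
  [0,0,-0.003,0,-1],
  [0,0,-0.005,0,-1],
  [0,0,-0.005,0,-1],
  [0,0,-0.005,0,-1],
])

```text
clock: 10.72
position: [0.5802, -0.0439, 0.132]
tool_rot: [[-0.318, 0.948, 0.001], [0.948, 0.318, -0.002], [-0.002, 0.001, -1.0]]
force: [-13.4, -1.2, 27.2]
finger_gap: -0.002
finger_force: 13.8
```

A firm 27 N with no further travel; the top is at 0.121, so the head is home. I'll hold the press for 1.5 s and then release.

Request:
send_rows([
  [0,0,0,0,-1],
  [0,0,0,0,-1],
  [0,0,0,0,-1],
  [0,0,0,0,-1],
  [0,0,0,0,-1],
  [0,0,0,0,-1],
  [0,0,0,0,-1],
  [0,0,0,0,-1],
  [0,0,0,0,-1],
  [0,0,0,0,-1],
  [0,0,0,0,-1],
  [0,0,0,0,-1],
])

```text
clock: 12.22
position: [0.5802, -0.0439, 0.1321]
tool_rot: [[-0.318, 0.948, 0.001], [0.948, 0.318, -0.002], [-0.002, 0.001, -1.0]]
force: [-14.1, -0.5, 27.4]
finger_gap: 0.0
finger_force: 13.7
```

Request:
send_rows([
  [0,0,0.005,0,-1],
  [0,0,0.02,0,-1],
  [0,0,0.06,0,-1],
  [0,0,0.12,0,-1],
  [0,0,0.2,0,-1],
  [0,0,0.25,0,-1],
  [0,0,0.25,0,-1],
  [0,0,0.25,0,-1],
])

```text
clock: 13.22
position: [0.5797, -0.0441, 0.2528]
tool_rot: [[-0.318, 0.948, -0.001], [0.948, 0.318, 0.0], [0.001, -0.001, -1.0]]
force: [0.1, -0.0, -0.3]
finger_gap: -0.0
finger_force: 0.0
```

```bash
python3 - <<'E'
from h import *
s=cams.camera("scene")[:,:,::-1]
r=lambda i:cv2.resize(i,None,fx=4,fy=4,interpolation=cv2.INTER_CUBIC)
cv2.imwrite("pics/c5.png",np.hstack([r(cv2.imread("pics/s3f.png")[180:260,255:355]),r(s[180:260,255:355])]))
E
```

```text
(no output)
```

View pics/c5.png

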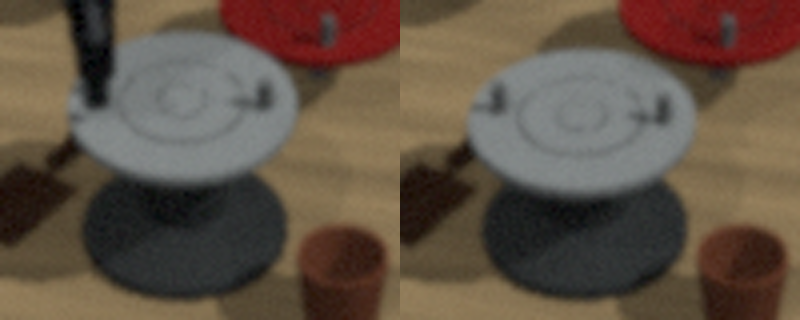

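The head now sits clearly lower (rim from row 183 to row 197) and level. The cup and rib haven't moved and the arm is clear, so I'm handing in.

```bash
python3 -c "
from h import *
print(order.close_job())"
```

```text
the job is handed in; nothing more can be done
None
```

The head was turned until it dropped onto the square, snapped home, held at about 27 N for 1.5 s with no further travel, then released and handed in at about 13 s; the hand-in gave no verdict.

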